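# Stand the stone chart on its kickstand leg

## Robot

A 6-joint arm with a two-finger parallel gripper is mounted at the origin on a cart in front of the work surface, level with it; the furniture and walls round the work are solid. World frame = base frame: x ahead of the robot, y to its left, z up, the work surface at z = 0. Lengths are in m, angles in degrees, forces in N, time in s.
With the tool pointing down it reaches from about 0.3 to 0.95 m from the base axis. Payload 3.1 kg.
Tool frame: the origin (TCP) lies midway between the tips of the shut fingers; the grasp point (between the pads) lies 19 mm behind it; z points along the fingers, x is the direction in which the jaws open and shut, and the axes are right-handed (so a half turn about z gives the same grasp; the last joint's range is limited). The gripper opens to 85 mm and grips with 20 to 120 N. Pads are 22 mm wide; open, the fingers measure 114 mm over their backs; the gripper's body (76 mm by 85 mm) begins 54 mm behind the grasp point. The pads swing forward as they close: fully open they stand 13 mm farther back than shut.
Start: joints at [-72.577, 17.653, 93.61, -0, 68.738, -3.994], TCP at [0.228, -0.582, 0.231] pointing down, gripper open.
Joint ranges: [-175.34, 175.34], [-45.06, 112.39], [2.9, 150.54], [-68.45, 248.45], [3.09, 151.38], [-168.51, 168.51]. Speed limits (degrees/s): [159.86, 159.86, 180, 180, 180, 180].

## Interface

Orientations are given as [roll, pitch, yaw] about the fixed x, y, z axes, in that order (R = Rz(yaw) Ry(pitch) Rx(roll)).
In Python, from cell import manip, set_gripper, planner, viewer gives the robot as it stands. Calls block until the motion is done:
- manip.goto(position, orientation): joint-space move of the TCP to a pose.
- manip.servo_line(position, rot=None, v=0.15, f_stop=None): straight line of the TCP; rot=None keeps the orientation; v is the mean speed in m/s. With f_stop (N) it stops when the force on the tool has changed by that much, and returns True; else False.
- manip.set_joints(angles): joint-space move.
- set_gripper(opening): finger opening in m; the grip force is fixed at half the most; returns when the fingers have stopped.
- manip.wait(seconds).
- planner.ik(position, orientation): joint angles nearest the present ones, or None.
- viewer.snapshot(name): name is "scene" or "side" or "wrist"; returns (picture, depth): 400x640x3 uint8, red, green, blue; 400x640 float32, m along the optical axis (not along the pixel's ray), 0 where there is no reading.
- viewer.camera_params(name): a dict with "fx", "fy", "cx", "cy" (pixels), "extrinsics" (4x4, takes a point from world to camera coordinates); the wrist camera has in their place "tool_from_camera" (4x4, takes a point from camera to tool coordinates, whose origin is the TCP and whose axes are the tool frame's). Camera axes: x right, y down, z forward; pixel columns grow to the right and rows downward; lengths in m; the calibration is good to about 2 mm. The wrist camera is an equidistant fisheye: a pixel r from the principal point sees the ray r / f radians off the axis. A picture is of the moment at which its call begins: read the wrist's pose just before it. camera_params takes no time and is no camera call.
A pose or a line that the arm cannot do raises manip.MotionError and nothing moves.
- manip.close_job(): hands the job in, once; it reports no verdict.
Readings, each from a call of its own:
- manip.current_time(): time.
- manip.current_joint_positions(): joint angles.
- manip.current_joint_velocities(): joint speeds.
- manip.current_joint_torque(): joint torques, N m.
- manip.current_tool_pos(): TCP position.
- manip.current_orientation(): TCP orientation.
- manip.current_wrist_force(): force on the tool from outside, world axes, zero at the start.
- manip.current_moment(): the same for the moment, N m.
- manip.current_gripper_width(): finger opening in m.
Only numpy, scipy, OpenCV 4.12 (cv2) and the standard library are available. Lean on these libraries where they do the work, as an engineer would, in place of code of your own. Each camera call takes 0.05 s, during which the arm holds its last target.

## Task

The stone chart, now face down on the sloping rest, is to stand on the grey mat: take the steel block off the mat and lay it flat on the middle of the maple block, unfold the leg on the chart's back all the way, and stand the chart upright on its bottom edge and leg in the middle of the mat, square to the mat and with its face to the left, towards the sorted stones. Let go of everything and leave the other things on the table where they are.

Things in the scene. Friction and masses are not known exactly. Their poses are not given: they have to be found in the camera images.
- chart: plywood chart board, 150 x 110 x 10 mm (about 0.23 kg), at first face down on the sloping rest, top edge up the slope, hinged leg on its back. Origin: centre of its face (now the underside). +x points to the bottom edge (at x = +75 mm), y along the width, +z out of the back (z = 10 mm). Standing on the open leg, it leans back 12 degrees from vertical
- chart_grip (a point): grip point in the wooden grip block on the chart's top edge, at chart (-94, 0, 28) mm. The block spans chart x -113 to -65 mm (38 mm out past the top edge at -75), 20 mm wide in y, chart z 0 to 40 mm, centred on the width. Axes as the chart's
- chart_edge (a point): middle of the back corner of the chart's bottom edge, at chart (75, 0, 10) mm; with the chart standing, this corner line (110 mm long) rests on the mat
- chart_stance (a point): point of the chart at chart (63, 0, 53) mm: midway between the bottom edge and the foot of the open leg, close above the surface when the chart stands. Axes as the chart's
- chart_hinge (a point): middle of the leg's hinge line (along chart y), at chart (-30, 0, 15) mm
- chart_leg (a joint): leg angle in rad: 0 folded flat on the back, 0.785 fully open against its stop. Opening raises the leg's foot from the back (towards chart +z) about the hinge. A slightly stiff hinge (about 0.04 N m) that stays where it is left; starts between 0 and 0.2
- leg_tab (a point): grip point in the leg's black finger tab (12 mm wide along the hinge, 28 mm long, top 30 mm above the leg's middle line): 85 mm from the hinge along the leg, 19 mm above the leg's middle line. Folded, that line (leg bar 12 mm wide, 6 mm thick) runs 5 mm above the chart's back. Its x points along the leg to the foot, y along the hinge, z out of the tab
- leg_foot (a point): middle of the leg's round rubber foot bar (10 mm thick, 50 mm long along the hinge direction), 115 mm from the hinge line
- rest: grey sloping rest, 100 mm wide, fixed to the table, sloping 25 degrees down towards its +x, with a low lip at the low end; the slope is 46 mm high at its middle and 74 mm at its high end. Origin on the table under the middle of the chart; +x points roughly to the right (yaw -102 to -64 degrees), so that the high end and the chart's top edge are on the left
- mat: flat grey rubber mat, 145 mm (its x) by 150 mm (its y), 3 mm thick, fixed to the table; origin at the centre of its underside, +x away from the robot and +y to the left (yaw within 12 degrees)
- mat_center (a point): centre of the mat's top surface; axes as the mat's
- steel_block: plain steel bench block, 62 x 62 x 20 mm, about 0.6 kg, at first lying on the mat; origin at the centre of its underside, sides along its x and y
- maple_block: flat square maple bench block with saw marks, 82 mm (its x) by 98 mm (its y), 13 mm high, fixed on the table; origin at the centre of its underside
- beaker: bystander, fixed: clear beaker of tools, 74 x 112 mm, 188 mm high, behind the maple block on the left; origin at the centre of its underside
- jar: bystander: amber jar with a white cap, 42 mm across, 72 mm high, standing; origin at the centre of its underside
- glue: bystander: black squeeze bottle with a blue pointed cap, 23 x 30 x 88 mm, standing; origin at the centre of its underside
- blue_block: bystander: blue polishing block 35 x 45 x 22 mm; origin at the centre of its underside
- stone: bystander: rough brown stone 38 x 56 x 30 mm; origin at the centre of its underside

How it is judged (in metres and radians):
At the end, for the whole second after the job is handed in: Steel block flat on the maple block, centres within 15 mm; leg open past 0.70 rad; chart on the mat on its bottom edge and foot, leaning back 5 to 22 degrees, stance point within 25 mm of the mat's centre, square within 12 degrees, leg on the right-hand side; all released, at rest (horizontal distance between steel_block and maple_block below 0.015 m and height (world z) of steel_block between 0.01 and 0.017 m and angle between steel_block's own z axis and vertical below 0.06 rad and value of joint chart_leg above 0.7 rad and angle between chart's own x axis and vertical between 2.757 and 3.05 rad and height (world z) of chart_edge below 0.01 m and height (world z) of leg_foot below 0.015 m and horizontal distance between chart_stance and mat_center below 0.025 m and angle between the y axis of chart and the x axis of mat, either way round below 0.21 rad and y of leg_foot in the frame of mat below 0 m and linear speed of each of chart, steel_block below 0.02 m/s); the robot touches nothing.
It fails at once if the jar or the glue bottle is moved by more than 30 mm or knocked over (distance of any of jar, glue from where it was at the start of the episode above 0.03 m or angle between any of jar, glue's own z axis and vertical above 0.5 rad).
It fails at once if the blue block or the stone is moved by more than 30 mm or tipped (distance of any of blue_block, stone from where it was at the start of the episode above 0.03 m or angle between any of blue_block, stone's own z axis and vertical above 0.5 rad).
It also fails if it takes over 72 s, if anything falls off the work surface, if the arm or the gripper's body presses on something with over 40 N, if the wrist force passes 120 N, or if a joint passes its speed limit or range.

## Working session

There is one attempt and no reset: what is moved stays moved. The work goes in short steps, each a Python script; the robot and the scene stay as the last script left them, time stands still between calls to the robot, and variables do not carry over. Pictures are saved under pics/ and viewed, and the job is handed in when it is done.

```bash
ls; mkdir -p pics; python3 - <<'E'
from cell import manip, set_gripper, planner, viewer
import cv2, numpy as np
for n in ["scene","side","wrist"]:
    p,d=viewer.snapshot(n); cv2.imwrite(f"pics/{n}0.png",p[:,:,::-1]); np.save(f"pics/{n}0.npy",d)
    c=viewer.camera_params(n); print(n,{k:(np.round(v,4).tolist() if hasattr(v,'shape') else v) for k,v in c.items()})
print(manip.current_time(),manip.current_tool_pos(),manip.current_orientation(),manip.current_gripper_width())
E
```

```text
pics
scene {'fx': 492.1158790512358, 'fy': 492.1158790512358, 'cx': 316.738379416366, 'cy': 193.9090683112257, 'extrinsics': [[-0.5254, -0.8508, -0.0082, 0.2312], [-0.5147, 0.3255, -0.7932, 0.3451], [0.6775, -0.4126, -0.6089, 0.8491], [0.0, 0.0, 0.0, 1.0]]}
side {'fx': 502.73341418646953, 'fy': 502.73341418646953, 'cx': 322.98183635763706, 'cy': 202.07300865968017, 'extrinsics': [[0.357, -0.934, -0.0142, -0.2232], [-0.3977, -0.1383, -0.907, 0.2886], [0.8452, 0.3294, -0.4208, 0.8835], [0.0, 0.0, 0.0, 1.0]]}
wrist {'fx': 309.70691628693146, 'fy': 309.70691628693146, 'cx': 315.1519900201997, 'cy': 198.46286109862504, 'tool_from_camera': [[1.0, 0.0007, 0.0001, 0.0006], [-0.0007, 0.9562, 0.2926, -0.0743], [0.0001, -0.2926, 0.9562, -0.1433], [0.0, 0.0, 0.0, 1.0]]}
0.15 [ 0.22798802 -0.58125224  0.23030392] [-1.79992721e+02  1.02571670e-01 -6.85847540e+01] 0.08529879849950188
```

View pics/scene0.png

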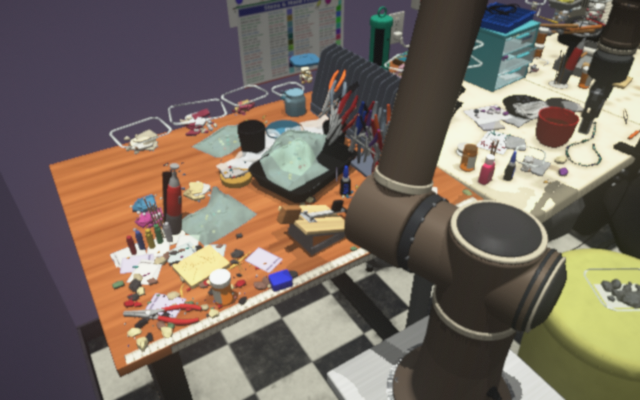

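View pics/side0.png

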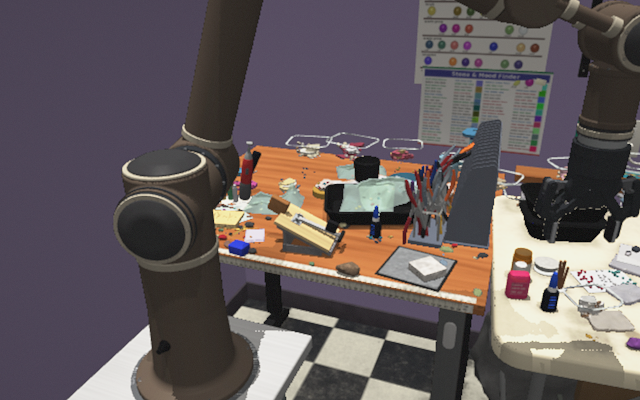

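View pics/wrist0.png

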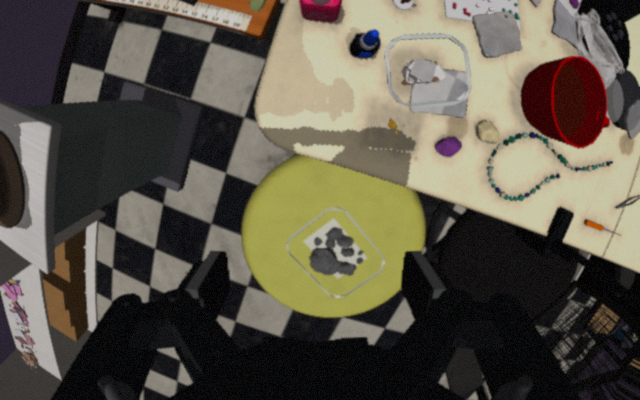

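The side view shows the mat near (415,268) with the steel block at (428,267), and the chart on the rest near (310,225). The glue is at (375,222), the stone at (347,269), the blue block at (238,247) and probably the maple block at (232,217). In the scene view the maple block is near (202,265) and the jar near (220,285). I'll get rough positions first, then take wrist views.

```bash
cat > h.py <<'E'
from cell import manip, set_gripper, planner, viewer
import cv2, numpy as np
from scipy.spatial.transform import Rotation as R
def Rm(rpy): return R.from_euler('xyz',rpy,degrees=True).as_matrix()
def rpy(M): return R.from_matrix(M).as_euler('xyz',degrees=True)
def ray_fix(n,px):
    c=viewer.camera_params(n); E=c['extrinsics']
    d=np.array([(px[0]-c['cx'])/c['fx'],(px[1]-c['cy'])/c['fy'],1.])
    Rw=E[:3,:3].T; return -Rw@E[:3,3], Rw@d
def ray_wr(px,pose):
    c=viewer.camera_params('wrist'); T=c['tool_from_camera']
    u=np.array([px[0]-c['cx'],px[1]-c['cy']]); r=np.hypot(*u)+1e-9; th=r/c['fx']
    d=np.array([*(u/r*np.sin(th)),np.cos(th)])
    M=Rm(pose[1]); return pose[0]+M@T[:3,3], M@T[:3,:3]@d
def atz(o,d,z): return o+d*(z-o[2])/d[2]
def tri(rays):
    A=0;b=0
    for o,d in rays:
        d=d/np.linalg.norm(d);P=np.eye(3)-np.outer(d,d);A=A+P;b=b+P@o
    return np.linalg.solve(A,b)
def pose(): return (np.array(manip.current_tool_pos()),np.array(manip.current_orientation()))
def proj_wr(p,ps):
    c=viewer.camera_params('wrist'); T=c['tool_from_camera']
    q=T[:3,:3].T@(Rm(ps[1]).T@(np.asarray(p)-ps[0])-T[:3,3])
    th=np.arctan2(np.hypot(q[0],q[1]),q[2]);u=q[:2]/np.hypot(q[0],q[1])*th*c['fx']
    return u+[c['cx'],c['cy']]
def proj_fix(n,p):
    c=viewer.camera_params(n);E=c['extrinsics'];q=E[:3,:3]@np.asarray(p)+E[:3,3]
    return np.array([c['fx']*q[0]/q[2]+c['cx'],c['fy']*q[1]/q[2]+c['cy']])
def snap(n,name):
    ps=pose(); p,d=viewer.snapshot(n); cv2.imwrite(f'pics/{name}.png',p[:,:,::-1]); np.save(f'pics/{name}.npy',d)
    np.save(f'pics/{name}_pose.npy',np.array(ps)); return ps,p,d
E
python3 - <<'E'
from h import *
for nm,px in dict(mat=(415,268),steel=(428,267),chart=(310,225),glue=(375,238),stone=(347,272),blue=(238,249),maple=(232,217)).items():
    print(nm,atz(*ray_fix('side',px),0.0))
for nm,px in dict(maple=(202,265),jar=(220,300),blue=(280,285),rest=(318,240),glue=(345,193),beaker=(150,245)).items():
    print('scene',nm,atz(*ray_fix('scene',px),0.0))
E
```

```text
mat [ 0.44539031 -0.29649371  0.        ]
steel [ 0.45972253 -0.32388583  0.        ]
chart [0.56404475 0.01437348 0.        ]
glue [ 0.55251707 -0.1711393   0.        ]
stone [ 0.37651021 -0.15392366  0.        ]
blue [0.38460711 0.1348265  0.        ]
maple [0.53628248 0.24039101 0.        ]
scene maple [0.52097281 0.25104264 0.        ]
scene jar [0.40603379 0.25630367 0.        ]
scene blue [0.37620053 0.13152355 0.        ]
scene rest [ 0.45238906 -0.01112984  0.        ]
scene glue [ 0.56915    -0.16775225  0.        ]
scene beaker [0.64729663 0.33049089 0.        ]
```

```bash
python3 - <<'E'
from h import *
manip.goto([0.45,-0.20,0.30],[180,0,-90]); ps,p,d=snap('wrist','w1'); print(ps, manip.current_time(),manip.current_joint_positions())
manip.goto([0.46,0.12,0.30],[180,0,-90]); ps,p,d=snap('wrist','w2'); print(ps, manip.current_time(),manip.current_joint_positions())
E
```

```text
(array([ 0.44989073, -0.20065288,  0.29990289]), array([ 1.79989463e+02, -2.16125759e-02, -9.00360342e+01])) 1.8417 [-2.91090192e+01 -6.77868274e-01  1.06541756e+02 -1.79931459e-02
  7.41420157e+01  6.09565407e+01]
(array([0.46032368, 0.11909803, 0.29995805]), array([-1.79992254e+02, -4.16088819e-02, -9.00492720e+01])) 3.1083 [ 9.25468369e+00 -2.75591002e+00  1.08543466e+02 -3.52151197e-02
  7.42104392e+01  9.93502321e+01]
```

View pics/w1.png

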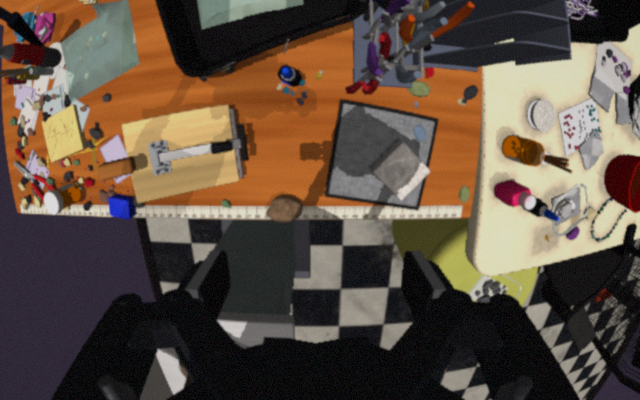

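View pics/w2.png

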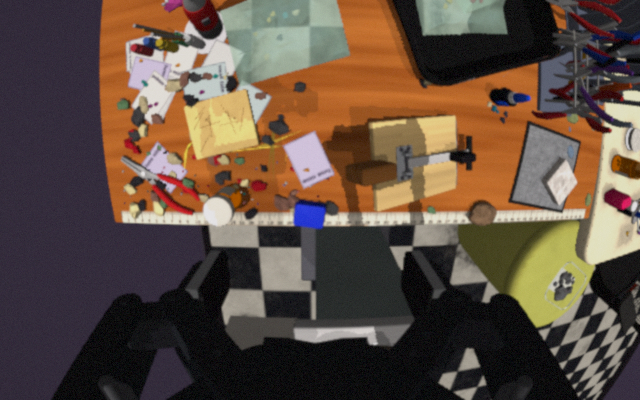

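w1: mat outline with corners near (340,100), (437,118), (420,208), (328,195); steel block around (403,168), partly in the gripper's shadow. w2: maple at (222,125), jar (218,210), blue block (310,213), chart with grip block on its left. Next I'll enlarge crops.

```bash
python3 - <<'E'
import cv2
a=cv2.imread('pics/w1.png'); b=cv2.imread('pics/w2.png')
cv2.imwrite('pics/c1.png',cv2.resize(a[90:215,320:445],None,fx=4.7,fy=4.7,interpolation=cv2.INTER_CUBIC))
cv2.imwrite('pics/c2.png',cv2.resize(a[95:205,110:250],None,fx=5.4,fy=5.4,interpolation=cv2.INTER_CUBIC))
cv2.imwrite('pics/c3.png',cv2.resize(b[80:170,170:270],None,fx=6,fy=6,interpolation=cv2.INTER_CUBIC))
cv2.imwrite('pics/c4.png',cv2.resize(b[105:215,340:480],None,fx=5.4,fy=5.4,interpolation=cv2.INTER_CUBIC))
E
```

```text
(no output)
```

View pics/c1.png

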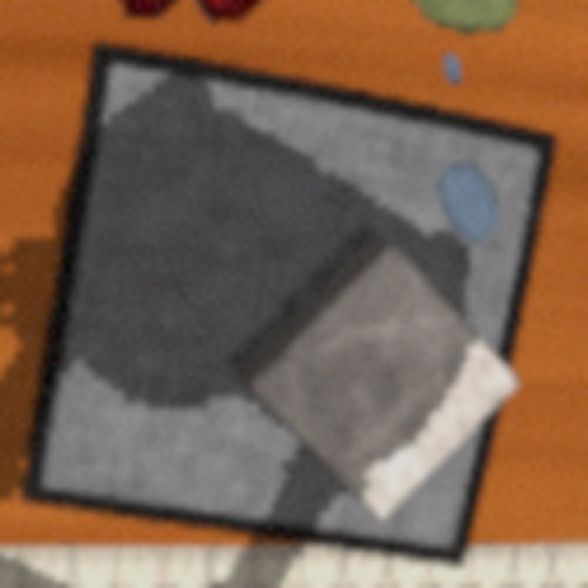

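View pics/c2.png

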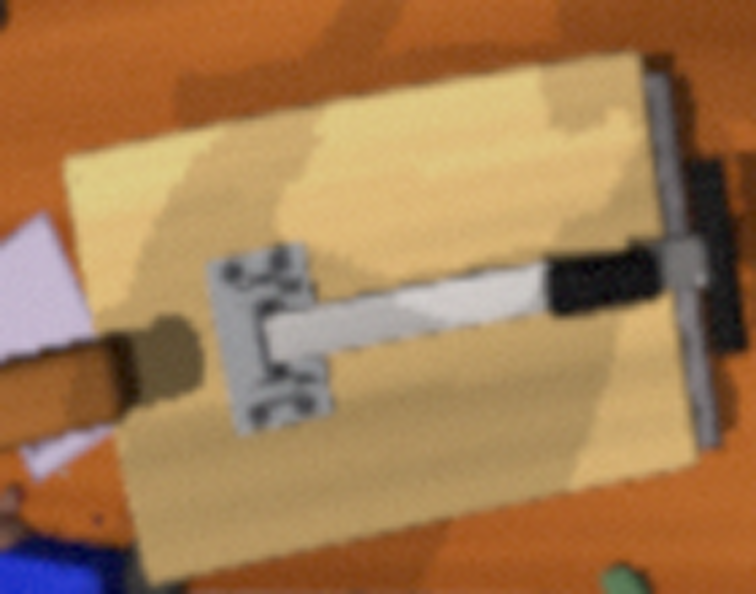

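View pics/c3.png

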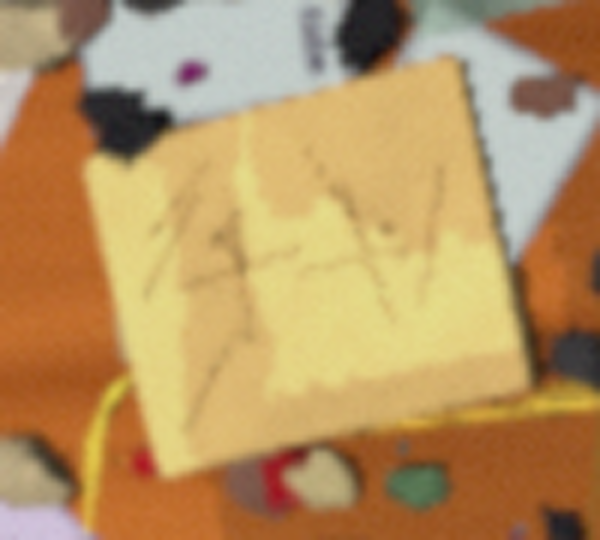

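View pics/c4.png

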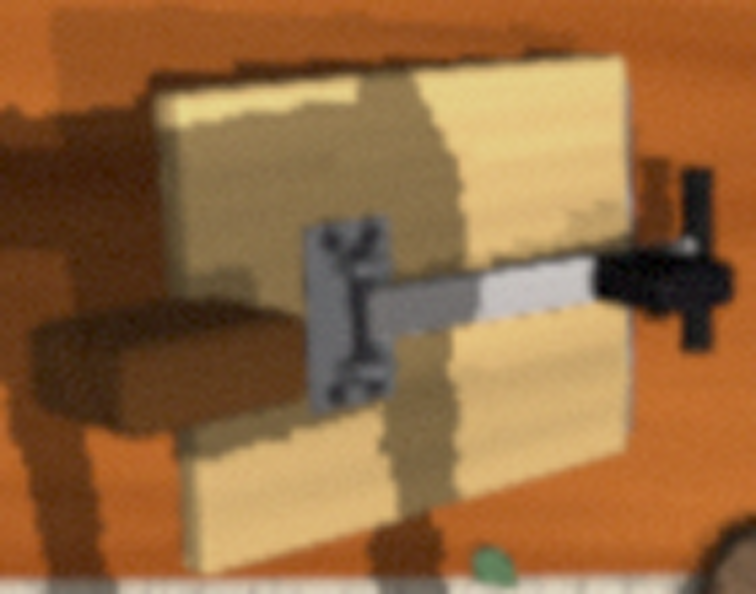

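```bash
cat > m.py <<'E'
from h import *
w1=np.load('pics/w1_pose.npy'); w2=np.load('pics/w2_pose.npy')
c1=lambda p:(p[0]/4.704+320-.4,p[1]/4.704+90-.4)
c2=lambda p:(p[0]/5.4+110-.4,p[1]/5.4+95-.4)
c3=lambda p:(p[0]/6+170-.4,p[1]/6+80-.4)
c4=lambda p:(p[0]/5.4+340-.4,p[1]/5.4+105-.4)
def rect(P,nm):
    P=np.array(P); e=np.diff(np.vstack([P,P[:1]]),axis=0)[:,:2]
    ang=np.degrees(np.arctan2(e[:,1],e[:,0]))
    print(nm,'c',P.mean(0).round(4),'sides',np.hypot(*e.T).round(4),'ang',ang.round(1)); return P.mean(0),ang
mat,ma=rect([atz(*ray_wr(c1(p),w1),0.003) for p in [(100,48),(553,135),(462,558),(30,495)]],'mat')
st,sa=rect([atz(*ray_wr(c1(p),w1),0.023) for p in [(392,247),(520,382),(380,520),(248,383)]],'steel')
mp,pa=rect([atz(*ray_wr(c3(p),w2),0.013) for p in [(90,162),(462,58),(530,385),(165,475)]],'maple')
A=[(65,158),(640,55),(698,462),(150,585)]; B=[(178,97),(625,57),(627,457),(212,573)]
P=np.array([tri([ray_wr(c2(a),w1),ray_wr(c4(b),w2)]) for a,b in zip(A,B)])
Q=np.array([[-75,55,10],[75,55,10],[75,-55,10],[-75,-55,10]])/1e3
Rr,rs=R.align_vectors(P-P.mean(0),Q-Q.mean(0)); M=Rr.as_matrix()
o=P.mean(0)-M@Q.mean(0)
print(P.round(4)); print('chart o',o.round(4),'rms',rs,'\n',M.round(3)); print('yaw',np.degrees(np.arctan2(M[1,0],M[0,0])),'slope',np.degrees(np.arcsin(-M[2,0])))
print('sides',[np.linalg.norm(P[i]-P[i-1]).round(4) for i in range(4)])
E
python3 m.py
```

```text
mat c [ 0.4543 -0.2996  0.003 ] sides [0.146  0.1415 0.1457 0.1403] ang [-98.  171.7  81.5  -8.2]
steel c [ 0.4362 -0.3248  0.023 ] sides [0.0599 0.0615 0.0615 0.0596] ang [-132.2  136.3   46.   -45.2]
maple c [0.5131 0.253  0.013 ] sides [0.0964 0.0789 0.0956 0.0797] ang [ -78.9 -169.5  101.6   11.1]
[[ 0.5174  0.052   0.0866]
 [ 0.5307 -0.0825  0.0243]
 [ 0.4224 -0.0931  0.0248]
 [ 0.4099  0.0398  0.0882]]
chart o [ 0.4696 -0.0167  0.0469] rms 0.0025222191563395143 
 [[ 0.089  0.995  0.053]
 [-0.901  0.103 -0.42 ]
 [-0.424 -0.011  0.906]]
yaw -84.38715376231647 slope 25.07016314845942
sides [np.float64(0.1082), np.float64(0.1488), np.float64(0.1088), np.float64(0.1478)]
```

```bash
cat > hm.py <<'E'
from h import *
H={}
for n in ['w1','w2']:
    ps=np.load(f'pics/{n}_pose.npy'); D=np.load(f'pics/{n}.npy')
    c=viewer.camera_params('wrist'); T=c['tool_from_camera']; M=Rm(ps[1])
    v,u=np.mgrid[0:230:2,0:640:2]; z=D[v,u]; ok=z>0; u,v,z=u[ok]-c['cx'],v[ok]-c['cy'],z[ok]
    r=np.hypot(u,v)+1e-9; th=r/c['fx']; k=np.tan(th)*z/r
    P=np.stack([u*k,v*k,z],1)@T[:3,:3].T+T[:3,3]; P=P@M.T+ps[0]
    for p in P:
        key=(round(p[0]/.03),round(p[1]/.03)); H[key]=max(H.get(key,-9),p[2])
ys=range(16,-18,-1)
print('x\\y  '+' '.join(f'{j*3:3d}' for j in ys))
for i in range(27,8,-1): print(f'{i*3:3d}: '+' '.join(f'{int(H[(i,j)]*1000):3d}' if -0.02<H.get((i,j),-9)<.4 else '  .' for j in ys))
E
python3 hm.py; python3 - <<'E'
from m import *
f=tri([ray_wr(c2((718,255)),w1),ray_wr(c4((698,260)),w2)]); print('foot',f,'in chart',M.T@(f-o))
t=tri([ray_wr(c2((603,282)),w1),ray_wr(c4((660,283)),w2)]); print('tab',t,M.T@(t-o))
E
```

```text
x\y   48  45  42  39  36  33  30  27  24  21  18  15  12   9   6   3   0  -3  -6  -9 -12 -15 -18 -21 -24 -27 -30 -33 -36 -39 -42 -45 -48 -51
 81:  -2   1   2   2   2   2   .   .   .   .   .   .   .   .   .   .   .   .   .   .   .   .   .   .   .   .   .   .   .   .   . 104  99   .
 78:   2   1   3   2   2   1   2   2   1   .   .   .   .   .   .   .   .   .   .   .   .   .   .   .   .   .   .  53  71 113 111 103  91  73
 75:   2   4   1   .   .   0 133 134   3   3  36   1   .   .   .   .   .   .   .   .   .   .   7  12  69   . 145 142 120 115 126  92   .  30
 72:   1   2   3   2  14  68 133 144 144   2  35  48  52  13   2   .   .   .  18  38  38  32  28   7 103 162 146  50 135 131 123  17   2  55
 69:   2   2   2   2   6  61  73 106 145  26  22  35  37  23   3  49  51  18  22  37  37  22  17   9 117 168 187 169 147  54 118  73   .  54
 66:   2   2   8   8  38   5  47 141 163  30  24  26  32  25   2   3  51  23  23  24  23  14  11  27  49 158 186 174 149 159 188 211   2   4
 63:   2   2   8  55  58 138 140 129 154  22  27  28  29  22   8   2  51  47   8   8  23  50  50  50 174 190 191 
[... 1867 characters left out ...]
.0615 0.0615 0.0596] ang [-132.2  136.3   46.   -45.2]
maple c [0.5131 0.253  0.013 ] sides [0.0964 0.0789 0.0956 0.0797] ang [ -78.9 -169.5  101.6   11.1]
[[ 0.5174  0.052   0.0866]
 [ 0.5307 -0.0825  0.0243]
 [ 0.4224 -0.0931  0.0248]
 [ 0.4099  0.0398  0.0882]]
chart o [ 0.4696 -0.0167  0.0469] rms 0.0025222191563395143 
 [[ 0.089  0.995  0.053]
 [-0.901  0.103 -0.42 ]
 [-0.424 -0.011  0.906]]
yaw -84.38715376231647 slope 25.07016314845942
sides [np.float64(0.1082), np.float64(0.1488), np.float64(0.1088), np.float64(0.1478)]
foot [ 0.4790056  -0.10387204  0.03493724] in chart [0.08445899 0.00053559 0.02629624]
tab [ 0.47592691 -0.08061986  0.05820464] [ 0.0533666  -0.00038873  0.0374283 ]
```

The beaker's tools reach 190 mm at x ≥ 0.525, y −0.23 to −0.31, right behind the mat, so I must keep the gripper clear of them. Measured sizes come out about 2% small, so I'll take a close view above the steel block before grasping.

```bash
python3 - <<'E'
from h import *
for p,o in [([0.436,-0.325,0.15],[180,0,46]),([0.436,-0.325,0.001],[180,0,46]),([0.436,-0.325,0.26],[180,0,46]),([0.513,0.253,0.26],[180,0,101]),([0.513,0.253,0.011],[180,0,101])]:
    q=planner.ik(p,o); print(None if q is None else np.round(q,1))
manip.goto([0.436,-0.325,0.15],[180,0,46]); ps,p,d=snap('wrist','w3'); print(ps,manip.current_time())
E
```

```text
[-41.3  14.2 108.4  -0.   57.4 -87.3]
[-41.3  27.9 111.3  -0.   40.9 -87.3]
[-41.3   7.2 102.9  -0.   69.9 -87.3]
[ 21.9  10.4  99.2  -0.   70.4 -79.1]
[ 21.9  29.1 107.4  -0.   43.5 -79.1]
(array([ 0.43621353, -0.32485476,  0.15014532]), array([ 1.79986937e+02, -6.91895936e-03,  4.60086723e+01])) 5.9
```

View pics/w3.png

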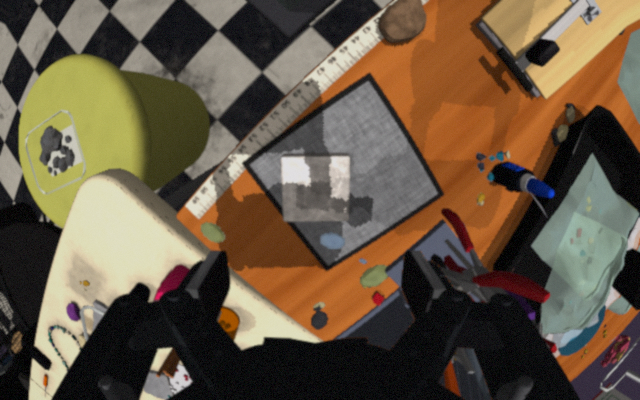

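```bash
python3 - <<'E'
import cv2
a=cv2.imread('pics/w3.png')
cv2.imwrite('pics/c5.png',cv2.resize(a[70:275,240:445],None,fx=2.9,fy=2.9,interpolation=cv2.INTER_CUBIC))
cv2.imwrite('pics/c6.png',cv2.resize(a[140:235,265:365],None,fx=6,fy=6,interpolation=cv2.INTER_CUBIC))
E
```

```text
(no output)
```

View pics/c5.png

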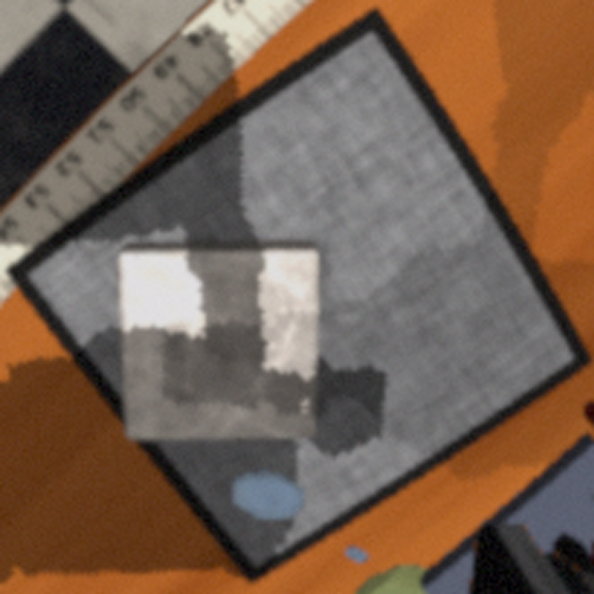

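View pics/c6.png

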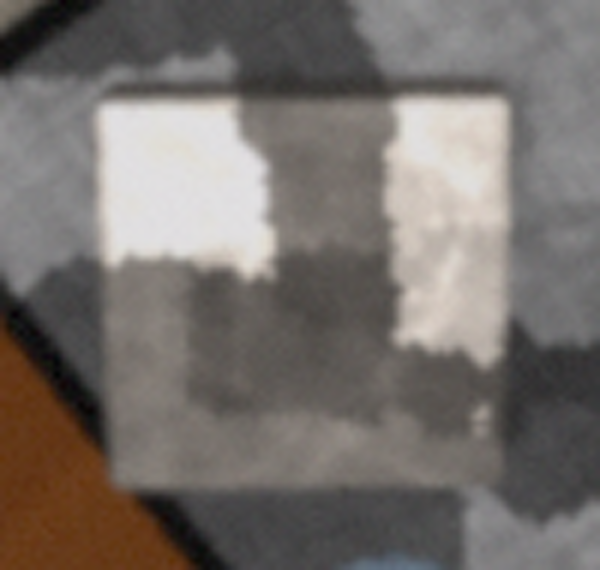

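```bash
cat > m2.py <<'E'
from m import rect
from h import *
w3=np.load('pics/w3_pose.npy')
c5=lambda p:(p[0]/2.9+240-.3,p[1]/2.9+70-.3); c6=lambda p:(p[0]/6+265-.4,p[1]/6+140-.4)
rect([atz(*ray_wr(c6(p),w3),0.023) for p in [(98,95),(510,95),(502,490),(110,490)]],'steel')
rect([atz(*ray_wr(c5(p),w3),0.003) for p in [(376,10),(590,360),(252,580),(10,270)]],'mat')
E
python3 m2.py|tail -2
```

```text
steel c [ 0.436  -0.3249  0.023 ] sides [0.0608 0.0623 0.0614 0.0623] ang [  46.   -43.4 -134.   136.1]
mat c [ 0.4535 -0.2985  0.003 ] sides [0.1427 0.1475 0.1424 0.1472] ang [ -8.7 -98.6 171.2  81.5]
```

Both views agree to 1 mm. Now I'll grasp the steel block.

```bash
python3 - <<'E'
from h import *
manip.servo_line([0.436,-0.325,0.001],v=0.12,f_stop=15)
print(manip.current_tool_pos(),manip.current_wrist_force())
set_gripper(0.0); print('w',manip.current_gripper_width())
manip.servo_line([0.436,-0.325,0.27],v=0.2)
print(manip.current_tool_pos(),manip.current_gripper_width(),manip.current_wrist_force(),manip.current_time())
manip.goto([0.511,0.252,0.27],[180,0,101]); snap('wrist','w4'); snap('scene','s4'); print(manip.current_time(),manip.current_tool_pos())
E
```

```text
[ 0.43668313 -0.32558213  0.00182231] [ 0.48000915 -0.34130627 -0.51870053]
w 0.06067600603249306
[ 0.43501051 -0.32413509  0.26802918] 0.06051409432812174 [-0.48275551  0.36770464 -6.88966372] 9.1333
11.325 [0.5114897  0.25097291 0.27002491]
```

View pics/w4.png

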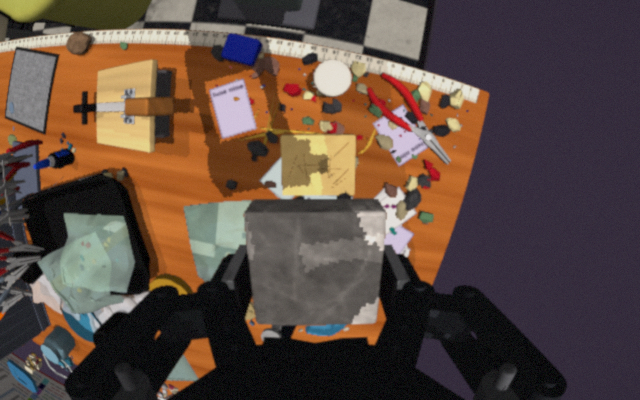

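View pics/s4.png

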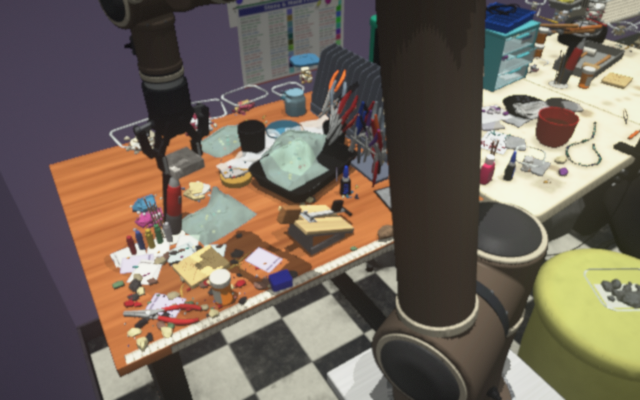

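```bash
python3 - <<'E'
import cv2
a=cv2.imread('pics/w4.png')
cv2.imwrite('pics/c7.png',cv2.resize(a[120:210,260:370],None,fx=6,fy=6,interpolation=cv2.INTER_CUBIC))
E
```

```text
(no output)
```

View pics/c7.png

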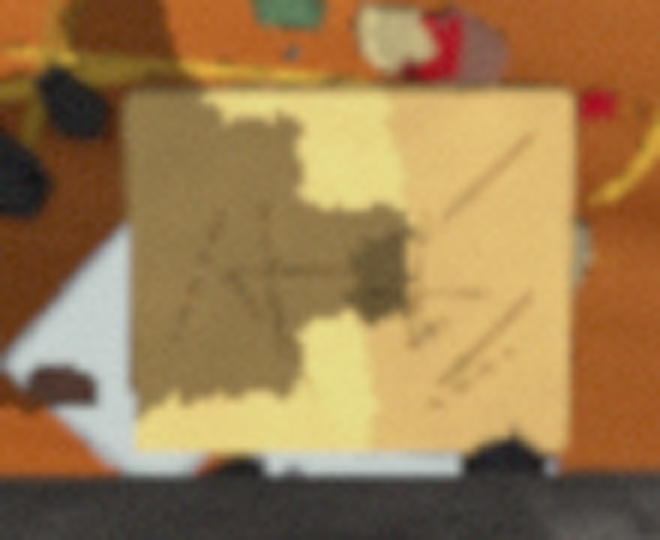

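```bash
python3 - <<'E' | tail -2
from m import rect
from h import *
w4=np.load('pics/w4_pose.npy')
c7=lambda p:(p[0]/6+260-.4,p[1]/6+120-.4); 
rect([atz(*ray_wr(c7(p),w4),0.013) for p in [(124,90),(577,90),(565,452),(137,452)]],'maple')
rect([atz(*ray_wr(p,w4),0.286) for p in [(246,211),(384,208),(382,324),(250,324)]],'steel')
E
```

```text
maple c [0.513  0.2545 0.013 ] sides [0.0978 0.0816 0.0966 0.0815] ang [ 101.    10.7  -79.  -168.4]
steel c [0.5131 0.2509 0.286 ] sides [0.0611 0.066  0.0706 0.0645] ang [ 102.3   15.6  -79.1 -172.7]
```

```bash
python3 - <<'E'
from h import *
x,y=0.513,0.2543
manip.servo_line([x,y,0.035],v=0.2)
r=manip.servo_line([x,y,0.008],v=0.03,f_stop=4); print(r,manip.current_tool_pos(),manip.current_wrist_force())
set_gripper(0.085); print(manip.current_gripper_width())
manip.servo_line([x,y,0.16],v=0.2); snap('wrist','w5'); print(manip.current_time(),manip.current_tool_pos())
E
```

```text
True [0.51257849 0.25416352 0.01219337] [-0.41579198 -0.33727289  4.12606141]
0.08519356235028872
14.6917 [0.51154627 0.25372246 0.15814444]
```

View pics/w5.png

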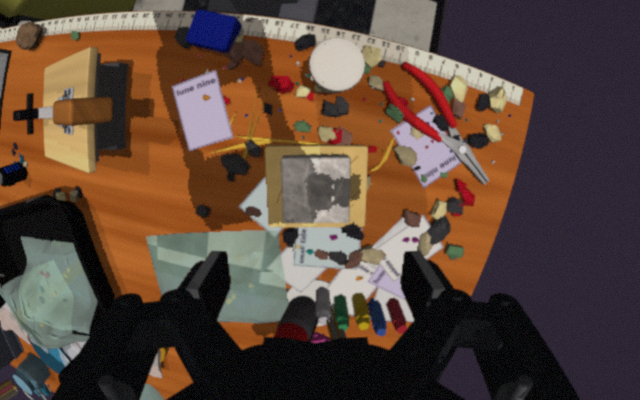

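Steel sits at (316,190), centred on the maple at (316,186). Next I'll check IK for the leg arc and the chart carry with both jaw senses.

```bash
cat > g.py <<'E'
from h import *
YAW=-84.2; S=25.0
CO=np.array([0.4696,-0.0167,0.0463])
def chartR(yaw,slope):  # x dips 'slope' deg below horizontal
    return R.from_euler('zy',[0,0]).as_matrix() if 0 else (R.from_euler('z',yaw,degrees=True)*R.from_euler('y',slope,degrees=True)).as_matrix()
CR=chartR(YAW,S)
def toolR(zc,Rc,sgn):  # tool z given in chart coords (no y), jaw along sgn*chart y
    z=Rc@np.asarray(zc,float); z/=np.linalg.norm(z); x=sgn*Rc[:,1]; return np.stack([x,np.cross(z,x),z],1)
H=np.array([-.030,0,.015])
def leg_pose(phi,Rc,Co,sgn,along=.085,up=.020,dev=0.):
    c,s=np.cos(phi),np.sin(phi); L=np.array([c,0,s]); N=np.array([-s,0,c])
    g=H+along*L+up*N; zt=-(np.cos(dev)*N+np.sin(dev)*L)
    T=toolR(zt,Rc,sgn); return Co+Rc@g+T[:,2]*0.019, rpy(T), T
def grip_pose(Rc,Co,sgn,psi,g=(-.094,0,.028)):
    # psi: angle (deg) of tool z from chart -z towards chart +x
    p=np.radians(psi); T=toolR([np.sin(p),0,-np.cos(p)],Rc,sgn)
    return Co+Rc@np.array(g)+T[:,2]*0.019, rpy(T), T
E
python3 - <<'E'
from g import *
for sg in (1,-1):
    for phi in (0,.1,.4,.8): 
        p,o,T=leg_pose(phi,CR,CO,sg); q=planner.ik(p,o); print(sg,phi,p.round(3),o.round(1),None if q is None else np.round(q,1))
    print()
    for psi in (25,40,50,60,70):
        p,o,T=grip_pose(CR,CO,sg,psi); q=planner.ik(p,o)
        Rp=chartR(-98.5,102); st=np.array([.4535,-.2987,.004]); Cp=st-Rp@np.array([.063,0,.053])
        p2,o2,T2=grip_pose(Rp,Cp,sg,psi); q2=planner.ik(p2,o2)
        print(sg,psi,p.round(3),None if q is None else np.round(q,1),'|',p2.round(3),None if q2 is None else np.round(q2,1))
print('edge z',(Cp+Rp@[.075,0,.010]), 'foot', Cp+Rp@(H+.115*np.array([.7071,0,.7071])))
E
```

```text
1 0 [ 0.475 -0.073  0.038] [-155.     0.     5.8] [-27.6  26.1 113.   24.6  57.8 -49.8]
1 0.1 [ 0.476 -0.076  0.045] [-160.7   -0.     5.8] [-25.2  23.  114.5  20.4  54.4 -44.6]
1 0.4 [ 0.476 -0.081  0.07 ] [-177.9    0.     5.8] [-16.   15.6 118.2   2.6  47.  -23.7]
1 0.8 [ 0.475 -0.075  0.104] [159.2   0.    5.8] [ -0.7  12.3 120.6 -28.3  48.3  12.7]

1 25 [0.462 0.056 0.092] [  1.6  11.3 120.3  -0.   48.4  -4.2] | [ 0.455 -0.288  0.158] [-58.9  50.   84.3  42.2 112.3 -60.5]
1 40 [0.463 0.051 0.093] [ 11.1  13.1 119.6 -19.6  50.4  18.2] | [ 0.455 -0.29   0.154] [-57.5  42.1  88.2  36.3 101.7 -59.3]
1 50 [0.463 0.048 0.094] [ 16.9  16.1 118.5 -30.6  54.7  31. ] | [ 0.455 -0.292  0.151] [-55.9  36.8  91.3  32.3  94.4 -57.7]
1 60 [0.463 0.045 0.096] [ 22.   20.2 117.  -39.3  60.5  41.4] | [ 0.454 -0.294  0.149] [-53.8  31.7  94.5  28.1  86.9 -55.3]
1 70 [0.464 0.043 0.098] [ 26.3  25.1 115.1 -45.9  67.3  49.5] | [ 0.454 -0.297  0.147] [-51.1  26.8  97.8  23.4  79.3 -52. ]
-1 0 [ 0.475 -0.073  0.038] [ 155.     0.  -174.2] [-27.6  26.1 113.   24.6  57.8 130.2]
-1 0.1 [ 0.476 -0.076  0.
[... 268 characters left out ...]
0.056 0.092] None | [ 0.455 -0.288  0.158] [-58.9  50.   84.3  42.2 112.3 119.5]
-1 40 [0.463 0.051 0.093] [  11.1   13.1  119.6  -19.6   50.4 -161.8] | [ 0.455 -0.29   0.154] [-57.5  42.1  88.2  36.3 101.7 120.7]
-1 50 [0.463 0.048 0.094] [  16.9   16.1  118.5  -30.6   54.7 -149. ] | [ 0.455 -0.292  0.151] [-55.9  36.8  91.3  32.3  94.4 122.3]
-1 60 [0.463 0.045 0.096] [  22.    20.2  117.   -39.3   60.5 -138.6] | [ 0.454 -0.294  0.149] [-53.8  31.7  94.5  28.1  86.9 124.7]
-1 70 [0.464 0.043 0.098] [  26.3   25.1  115.1  -45.9   67.3 -130.5] | [ 0.454 -0.297  0.147] [-51.1  26.8  97.8  23.4  79.3 128. ]
edge z [ 0.46008569 -0.25463411  0.00120243] foot [ 0.44687828 -0.34300699  0.00642218]
```

```bash
python3 - <<'E'
from g import *
p,o,T=leg_pose(.1,CR,CO,1)
x,y,z=manip.current_tool_pos()
manip.servo_line([x,y,0.24],v=0.25)
set_gripper(0.05)
manip.goto(p-T[:,2]*0.15,o); 
manip.servo_line(p-T[:,2]*0.09,v=.2); ps,_,_=snap('wrist','w6'); snap('side','sd6'); print(ps,manip.current_time())
M=CR
for phi in (0.05,.1,.15):
    L=np.array([np.cos(phi),0,np.sin(phi)]);N=np.array([-L[2],0,L[0]])
    print(phi,[proj_wr(CO+M@(H+a*L+u*N),ps).round(1).tolist() for a,u in [(.085,.03),(.071,.03),(.099,.03),(.115,0)]])
print([proj_wr(CO+M@np.array(q)/1e3,ps).round(1).tolist() for q in [[-75,55,10],[75,55,10],[75,-55,10],[-75,-55,10]]])
E
```

```text
(array([ 0.47874978, -0.10459964,  0.13040194]), array([-1.60697901e+02,  3.57584342e-02,  5.92732728e+00])) 17.6
0.05 [[315.2, 215.7], [315.2, 197.3], [315.1, 233.2], [315.1, 234.5]]
0.1 [[315.2, 216.0], [315.2, 196.9], [315.1, 234.3], [315.1, 237.4]]
0.15 [[315.2, 215.9], [315.2, 196.1], [315.1, 234.9], [315.1, 240.2]]
[[388.5, 38.3], [378.2, 218.3], [252.2, 217.9], [242.9, 37.9]]
```

View pics/w6.png

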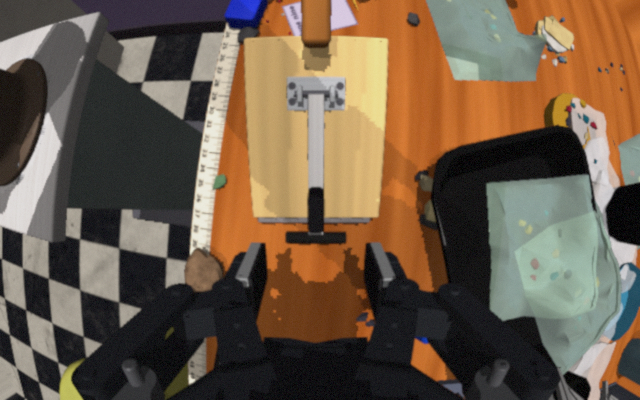

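View pics/sd6.png

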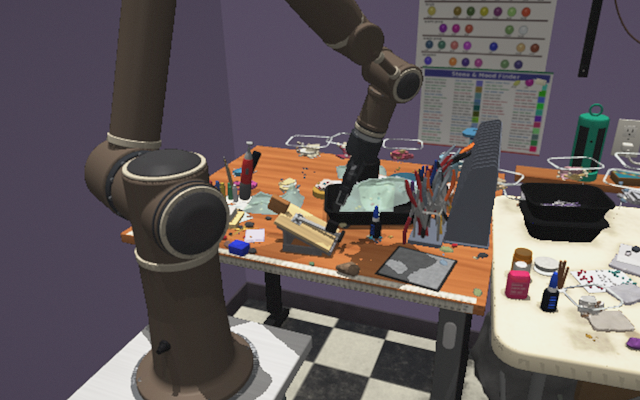

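Chart corners at (388,38), (380,219), (253,218), (246,38) match the prediction within 2–3 px. The foot bar at row 238 gives a leg angle of about 0.1 rad. Now I'll grip the tab and swing the leg.

```bash
python3 - <<'E'
from g import *
p,o,T=leg_pose(.1,CR,CO,1,up=.022)
print(manip.servo_line(p,v=.1,f_stop=6),manip.current_tool_pos(),p)
f0=np.array(manip.current_wrist_force())
set_gripper(0.0); print('w',manip.current_gripper_width(),np.array(manip.current_wrist_force())-f0)
for phi in np.arange(.17,.80,.07).tolist()+[.80]:
    p,o,T=leg_pose(phi,CR,CO,1,up=.022)
    manip.servo_line(p,rot=o,v=.06)
    print(round(phi,2),(np.array(manip.current_wrist_force())-f0).round(1),np.round(np.array(manip.current_tool_pos())-p,4))
print(manip.current_gripper_width(),manip.current_time()); snap('side','sd7')
E
```

```text
False [ 0.47637977 -0.07718797  0.04785356] [ 0.47570155 -0.0767686   0.04735277]
w 0.010685015832820837 [ 0.42517263 -1.47027412  0.18856176]
0.17 [ 1.  -0.9 -1. ] [0.0004 0.0004 0.0004]
0.24 [ 1.4 -1.3 -0.2] [0.0001 0.0004 0.    ]
0.31 [ 1.1 -1.   0. ] [-0.      0.0003 -0.0002]
0.38 [ 1.6 -0.2 -0.3] [ 0.      0.     -0.0003]
0.45 [ 1.5 -2.8  0.4] [ 0.     -0.0001 -0.0002]
0.52 [-0.4 -2.6  1.3] [ 0.     -0.0002 -0.0002]
0.59 [ 0.2 -2.9  0.5] [ 0.0001 -0.0003 -0.0001]
0.66 [ 0.2 -4.6  0.8] [ 0.     -0.0004 -0.0001]
0.73 [ 0.2 -6.5  2.1] [-0.     -0.0005  0.    ]
0.8 [ 1.1 -6.6  2.5] [-0.0001 -0.0006  0.    ]
0.010548273022975665 21.5583
```

View pics/sd7.png

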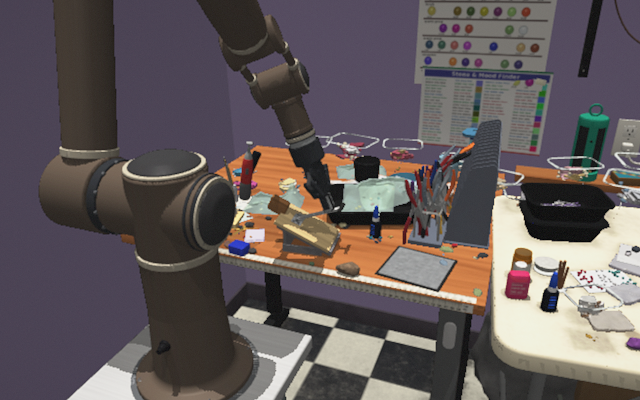

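```bash
python3 - <<'E'
from g import *
p,o,T=leg_pose(.82,CR,CO,1,up=.022)
manip.servo_line(p,rot=o,v=.04); print(manip.current_wrist_force())
set_gripper(0.06)
manip.servo_line(p-T[:,2]*0.10,v=.2)
q=np.array([0.45,-0.04,0.28])
manip.goto(q,[-178,0,5.8]); snap('wrist','w8'); snap('side','sd8');print(manip.current_time())
E
python3 - <<'E'
import cv2,numpy as np
a=cv2.imread('pics/sd8.png')
cv2.imwrite('pics/c8.png',cv2.resize(a[180:270,230:370],None,fx=5.5,fy=5.5,interpolation=cv2.INTER_CUBIC))
E
```

```text
[ 1.02666323 -5.70222153  2.66371645]
23.7
```

View pics/w8.png

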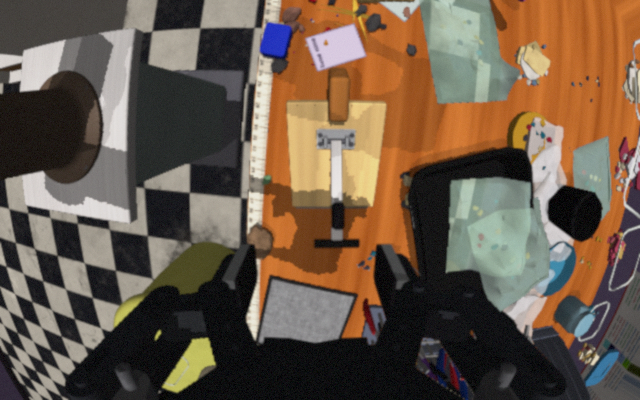

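View pics/c8.png

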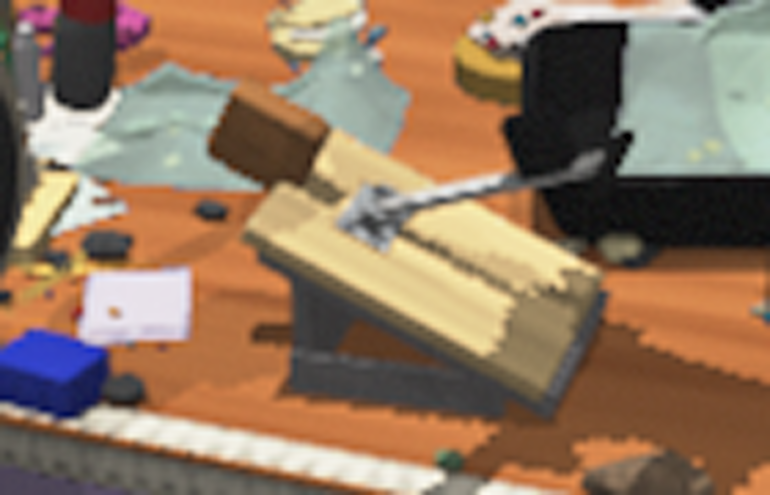

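```bash
python3 - <<'E'
import cv2
a=cv2.imread('pics/w8.png')
cv2.imwrite('pics/c9.png',cv2.resize(a[60:255,270:400],None,fx=3,fy=3,interpolation=cv2.INTER_CUBIC))
E
python3 - <<'E'
from g import *
ps=np.load('pics/w8_pose.npy')
print([proj_wr(CO+CR@np.array(q)/1e3,ps).round(1).tolist() for q in [[-75,55,10],[75,55,10],[75,-55,10],[-75,-55,10],[-113,10,40],[-113,-10,40],[-65,-10,40]]])
for phi in (.65,.7,.75,.785):
    L=np.array([np.cos(phi),0,np.sin(phi)]);N=np.array([-L[2],0,L[0]])
    print(phi,[(3*(proj_wr(CO+CR@(H+a*L+u*N+[0,y,0]),ps)-[270,60])).round(1).tolist() for a,u,y in [(.115,0,.025),(.115,0,-.025),(.115,0,0)]])
E
```

```text
[[387.0, 103.4], [372.9, 206.6], [292.1, 206.8], [285.8, 102.2], [350.7, 77.4], [329.4, 77.0], [328.5, 122.2]]
0.65 [[262.4, 542.8], [132.1, 543.7], [197.5, 543.5]]
0.7 [[264.4, 545.2], [132.0, 546.2], [198.5, 545.9]]
0.75 [[266.5, 546.9], [131.9, 548.0], [199.5, 547.7]]
0.785 [[268.0, 547.7], [131.8, 548.8], [200.2, 548.5]]
```

View pics/c9.png

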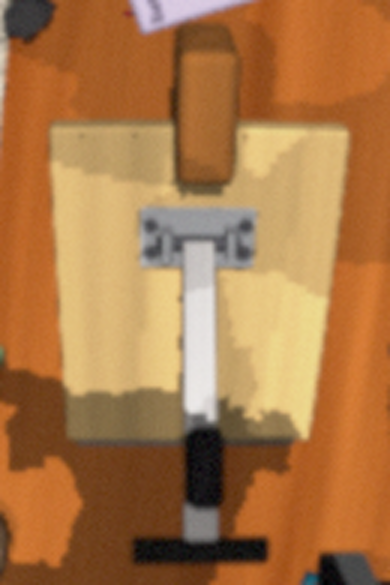

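```bash
python3 - <<'E'
from g import *
for phi in (.6,.7,.785):
    L=np.array([np.cos(phi),0,np.sin(phi)])
    print(phi,[((proj_fix('side',CO+CR@(H+a*L))-[230,180])*5.5).round(0).tolist() for a in (0,.07,.115)])
Rp=chartR(-98.5,102); st=np.array([.4475,-.2982,.0058]); Cp=st-Rp@np.array([.063,0,.053])
print(Cp)
for psi in (55,60):
  for up in (0,.05,.1,.15):
    p,o,T=grip_pose(CR,CO,1,psi); q=planner.ik(p+[0,0,up],o)
    p2,o2,T2=grip_pose(Rp,Cp,1,psi); q2=planner.ik(p2+[0,0,up],o2)
    print(psi,up,None if q is None else np.round(q,0),None if q2 is None else np.round(q2,0),p2)
  print([planner.ik(p-T[:,2]*b,o) is not None for b in (.05,.08,.12)],[planner.ik(p2-T2[:,2]*b,o2) is not None for b in (.05,.1,.15)])
E
```

```text
0.6 [[376.0, 202.0], [524.0, 195.0], [621.0, 190.0]]
0.7 [[376.0, 202.0], [520.0, 181.0], [616.0, 167.0]]
0.785 [[376.0, 202.0], [516.0, 169.0], [609.0, 147.0]]
[ 0.45322664 -0.25988218  0.07844262]
55 0 [ 20.  18. 118. -35.  57.  37.] [-55.  34.  93.  30.  91. -57.] [ 0.44834359 -0.29255541  0.151609  ]
55 0.05 [ 20.  13. 117. -33.  63.  33.] [-55.  30.  93.  30.  95. -55.] [ 0.44834359 -0.29255541  0.151609  ]
55 0.1 [ 20.   8. 115. -32.  68.  29.] [-55.  27.  91.  30.  99. -52.] [ 0.44834359 -0.29255541  0.151609  ]
55 0.15 [ 20.   5. 113. -31.  73.  26.] [-55.  24.  89.  31. 103. -50.] [ 0.44834359 -0.29255541  0.151609  ]
[True, True, True] [True, True, True]
60 0 [ 22.  20. 117. -39.  61.  41.] [-54.  31.  95.  28.  87. -56.] [ 0.44816884 -0.29372467  0.15044721]
60 0.05 [ 22.  15. 116. -37.  65.  37.] [-54.  27.  94.  28.  91. -53.] [ 0.44816884 -0.29372467  0.15044721]
60 0.1 [ 22.  10. 115. -36.  70.  33.] [-54.  24.  92.  28.  96. -51.] [ 0.44816884 -0.29372467  0.15044721]
60 0.15 [ 22.   7. 113. -35.  75.  30.] [-54.  21.  90.  28. 100. -49.] [ 0.44816884 -0.29372467  0.15044721]
[True, True, True] [True, True, True]
```

The leg reads about 0.77, from the foot bar's width and row against 0.785, and the chart has not moved. Now I'll pick the chart by its grip block.

```bash
python3 - <<'E'
from g import *
psi=58
p,o,T=grip_pose(CR,CO,1,psi,g=(-.095,0,.027))
manip.goto(p-T[:,2]*0.12,o)
print(manip.servo_line(p,v=.12,f_stop=8),manip.current_tool_pos(),p)
set_gripper(0.0); print('w',manip.current_gripper_width(),manip.current_wrist_force())
manip.servo_line(p+[0,0,.02],v=.06); print(manip.current_gripper_width(),manip.current_wrist_force(),manip.current_moment())
manip.servo_line(p+[0,0,.15],v=.15); snap('wrist','w10'); snap('side','sd10'); snap('scene','s10');print(manip.current_time(),manip.current_tool_pos(),manip.current_wrist_force())
E
```

```text
False [0.46381275 0.047626   0.09559257] [0.463098   0.04731103 0.0949843 ]
w 0.019551387016601363 [-1.36803985  1.85894248  4.0881107 ]
0.01908951543096625 [ 0.26389896 -0.01140738 -2.81006654] [ 0.57239332  0.02807158 -0.01939369]
27.85 [0.46226185 0.04702578 0.24368473] [ 0.85145346  0.77375664 -2.80618581]
```

View pics/w10.png

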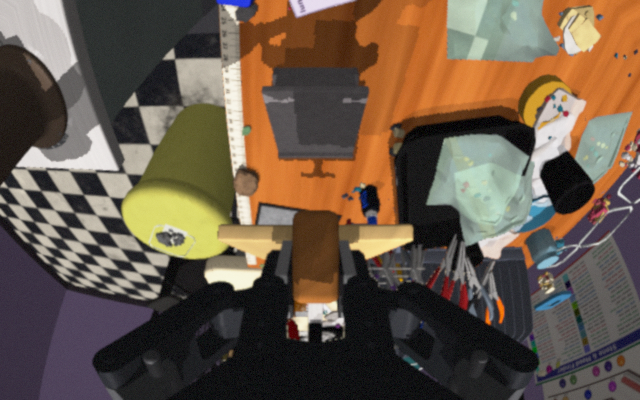

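View pics/sd10.png

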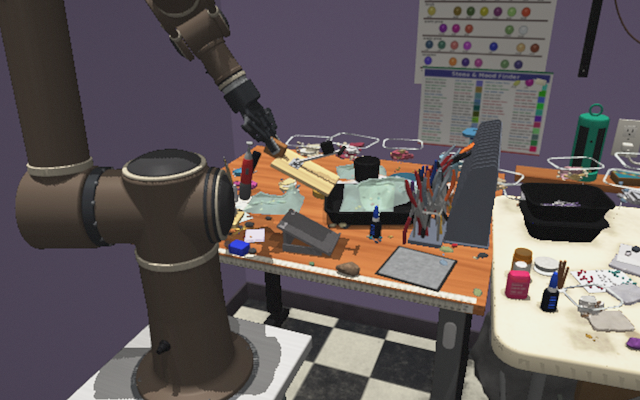

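```bash
cat >> g.py <<'E'
PR=chartR(-98.5,102); PST=np.array([.4485,-.2985,.0058]); PC=PST-PR@np.array([.063,0,.053])
GP=(-.095,0,.027); PSI=58
E
python3 - <<'E'
from g import *
p,o,T=grip_pose(PR,PC,1,PSI,g=GP)
manip.servo_line(p+[0,0,.12],rot=o,v=.14)
print(manip.current_tool_pos(),p,manip.current_gripper_width(),manip.current_time())
ps,_,_=snap('wrist','w11'); snap('side','sd11'); snap('scene','s11')
C=PC+[0,0,.12]; L=np.array([.7071,0,.7071])
pts=dict(tl=[-.075,.055,0],tr=[-.075,-.055,0],bl=[.075,.055,0],br=[.075,-.055,0],bkbr=[.075,-.055,.01])
for k,v in pts.items(): print(k,[proj_fix(n,C+PR@np.array(v)).round(0).tolist() for n in('side','scene')])
print('foot',[[proj_fix(n,C+PR@(H+.115*L+[0,y,0])).round(0).tolist() for n in('side','scene')] for y in(.025,-.025)])
E
```

```text
[ 0.44950122 -0.29217723  0.27244242] [ 0.44935438 -0.29278319  0.15208557] 0.019476815128755598 30.4417
tl [[423.0, 147.0], [405.0, 98.0]]
tr [[404.0, 163.0], [431.0, 119.0]]
bl [[406.0, 205.0], [388.0, 154.0]]
br [[387.0, 224.0], [412.0, 178.0]]
bkbr [[391.0, 226.0], [415.0, 177.0]]
foot [[[443.0, 218.0], [429.0, 150.0]], [[436.0, 227.0], [440.0, 160.0]]]
```

View pics/sd11.png

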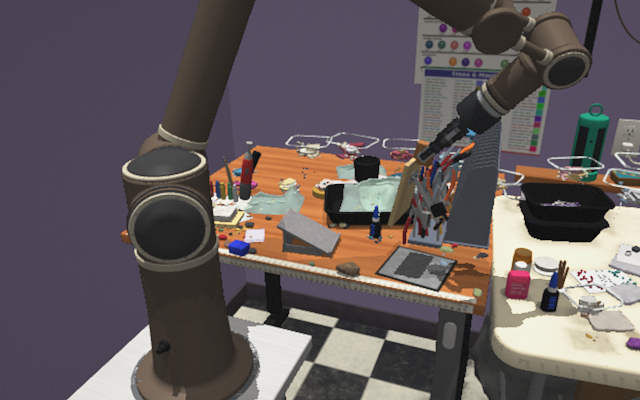

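View pics/w11.png

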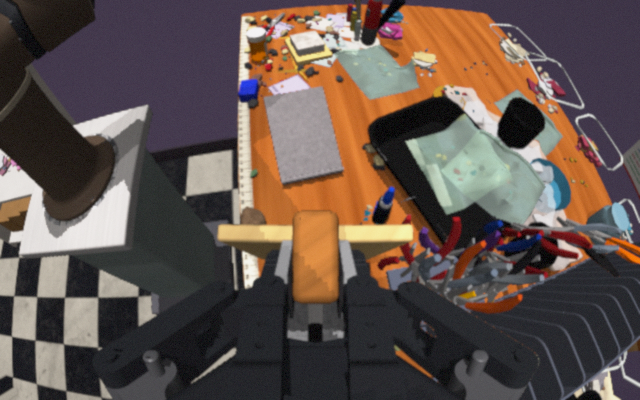

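View pics/s11.png

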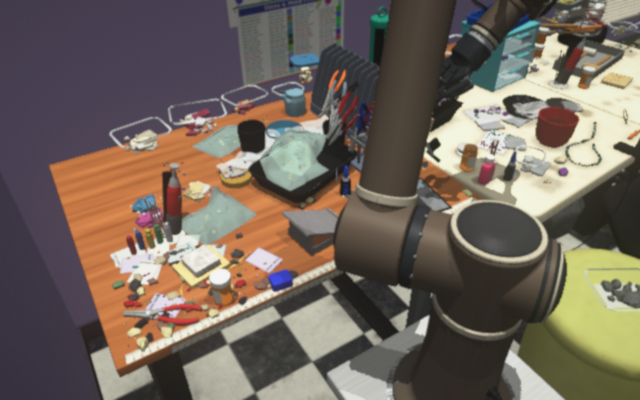

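```bash
python3 - <<'E'
import cv2
a=cv2.imread('pics/sd11.png')
cv2.imwrite('pics/c12.png',cv2.resize(a[120:300,360:500],None,fx=4,fy=4,interpolation=cv2.INTER_CUBIC)[:600])
E
```

```text
(no output)
```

View pics/c12.png

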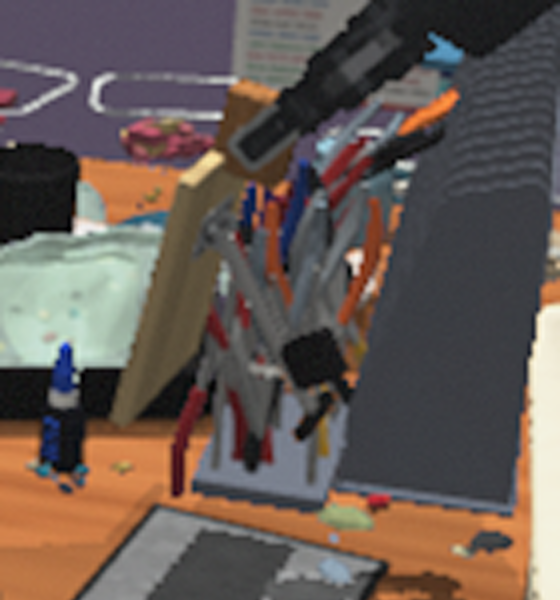

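The near edge of the chart shows corners at (405,166) and (388,224) against predictions (404,163) and (387,224). The foot is near (438,226), so the lean and the leg are as intended. Lowering.

```bash
python3 - <<'E'
from g import *
p,o,T=grip_pose(PR,PC,1,PSI,g=GP)
manip.servo_line(p+[0,0,.02],v=.12); manip.wait(.2)
r=manip.servo_line(p+[0,0,-.008],v=.02,f_stop=2.5)
q=np.array(manip.current_tool_pos()); print(r,q-p,manip.current_wrist_force(),manip.current_moment(),manip.current_time())
snap('side','sd12')
C=PC+(q-p); L=np.array([.7071,0,.7071])
for k,v in dict(tr=[-.075,-.055,0],br=[.075,-.055,0],bkbr=[.075,-.055,.01]).items(): print(k,((proj_fix('side',C+PR@np.array(v))-[360,140])*4).round(0))
print([((proj_fix('side',C+PR@(H+.115*L+[0,y,0]))-[360,140])*4).round(0).tolist() for y in(.025,-.025)])
a=cv2.imread('pics/sd12.png')
cv2.imwrite('pics/c13.png',cv2.resize(a[140:290,360:500],None,fx=4,fy=4,interpolation=cv2.INTER_CUBIC))
E
```

```text
True [-4.05120876e-05  4.70842001e-04  2.64420051e-04] [-0.09982658 -1.55685324  4.73476758] [-0.04237073 -0.09963045  0.03691085] 32.7333
tr [165. 304.]
br [100. 523.]
bkbr [116. 531.]
[[314.0, 496.0], [286.0, 539.0]]
```

View pics/c13.png

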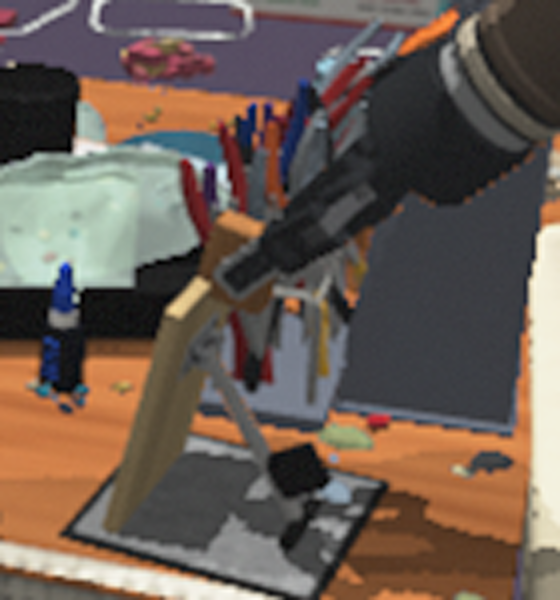

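```bash
python3 - <<'E'
from g import *
p,o,T=grip_pose(PR,PC,1,PSI,g=GP)
q=np.array(manip.current_tool_pos())
set_gripper(0.05); print(manip.current_gripper_width(),manip.current_wrist_force())
manip.servo_line(q-T[:,2]*0.09,v=.12); snap('wrist','w14')
manip.servo_line(q-T[:,2]*0.13+[0,0,.06],v=.2)
manip.goto([0.40,-0.20,0.36],[180,0,-90])
snap('wrist','w15'); snap('side','sd15'); snap('scene','s15'); print(manip.current_time())
a=cv2.imread('pics/sd15.png')
cv2.imwrite('pics/c15.png',cv2.resize(a[140:290,360:500],None,fx=4,fy=4,interpolation=cv2.INTER_CUBIC))
E
```

```text
0.04997715488493939 [-0.70328596  0.32849721  0.51757914]
36.575
```

View pics/c15.png

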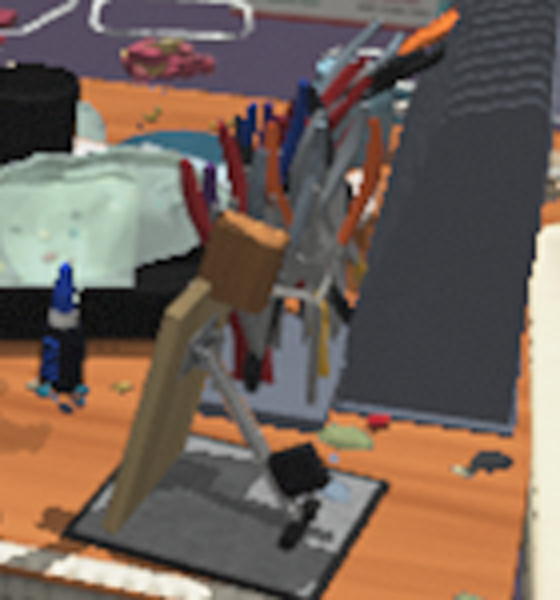

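View pics/w15.png

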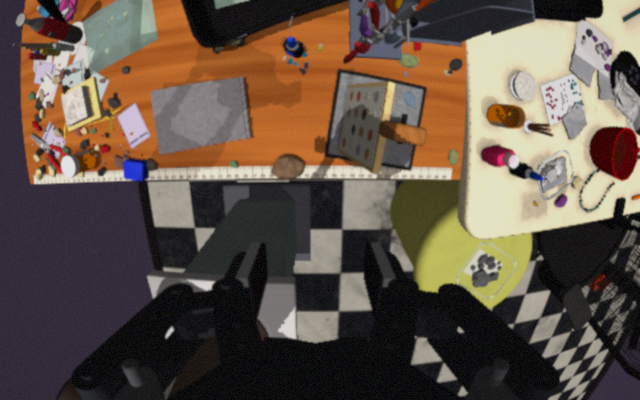

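View pics/w14.png

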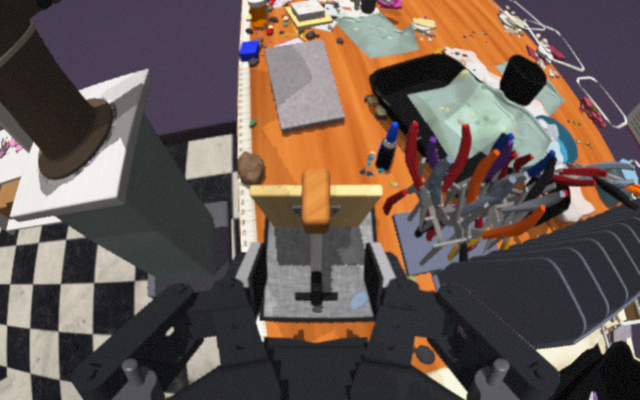

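```bash
python3 - <<'E'
import cv2
a=cv2.imread('pics/w15.png'); b=cv2.imread('pics/w14.png')
cv2.imwrite('pics/c16.png',cv2.resize(a[60:185,315:440],None,fx=4.7,fy=4.7,interpolation=cv2.INTER_CUBIC))
cv2.imwrite('pics/c17.png',cv2.resize(b[165:335,230:400],None,fx=3.5,fy=3.5,interpolation=cv2.INTER_CUBIC))
E
```

```text
(no output)
```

View pics/c16.png

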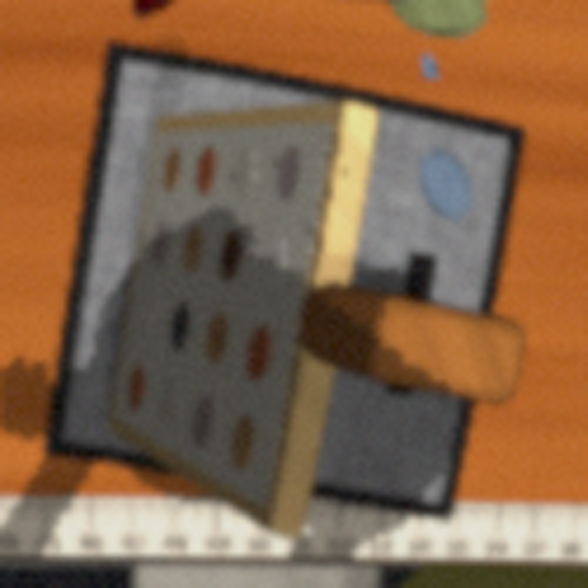

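View pics/c17.png

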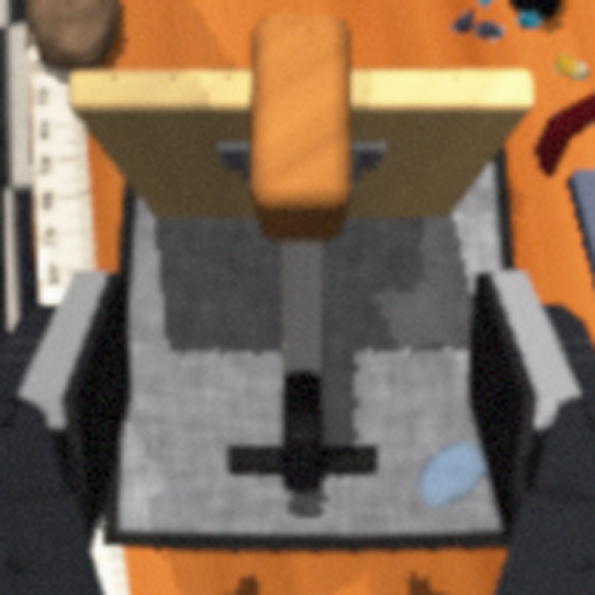

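```bash
python3 - <<'E'
from h import *
w14=np.load('pics/w14_pose.npy');w15=np.load('pics/w15_pose.npy')
c17=lambda p:(p[0]/3.5+230-.4,p[1]/3.5+165-.4); c16=lambda p:(p[0]/4.704+315-.4,p[1]/4.704+60-.4)
f=[atz(*ray_wr(c17(p),w14),.008) for p in [(228,460),(376,460)]]; e=[atz(*ray_wr(c17(p),w14),.003) for p in [(155,216),(448,216)]]
print('foot',f,'edge',e)
f,e=np.array(f),np.array(e)
print('w14: stance ~',(f.mean(0)+e.mean(0))/2,'len',np.linalg.norm(f[1]-f[0]),np.linalg.norm(e[1]-e[0]),'ang',np.degrees(np.arctan2(*(e[1]-e[0])[[1,0]])))
print('mat far edge w14',[atz(*ray_wr(c17(p),w14),.003) for p in [(110,538),(500,540)]])
b=[atz(*ray_wr(c16(p),w15),.005) for p in [(160,125),(112,420)]]; print('face bottom w15',b)
m=np.mean([atz(*ray_wr(c16(p),w15),.003) for p in [(112,48),(521,128),(452,512),(52,448)]],0); print('mat w15',m)
t=tri([ray_wr(c16((362,103)),w15),ray_wr(c17((530,70)),w14)]); print('a top corner',t)
cc=cv2.imread('pics/w15.png')
cv2.imwrite('pics/c18.png',cv2.resize(cc[60:190,40:170],None,fx=4.5,fy=4.5,interpolation=cv2.INTER_CUBIC))
E
```

```text
foot [array([ 0.41791972, -0.3383865 ,  0.008     ]), array([ 0.46684219, -0.34569514,  0.008     ])] edge [array([ 0.40222058, -0.24449697,  0.003     ]), array([ 0.50886435, -0.26046931,  0.003     ])]
w14: stance ~ [ 0.44896171 -0.29726198  0.0055    ] len 0.049465387680080096 0.10783324549558716 ang -8.51803667330206
mat far edge w14 [array([ 0.37459364, -0.35963096,  0.003     ]), array([ 0.50395797, -0.37973522,  0.003     ])]
face bottom w15 [array([ 0.5074384, -0.2531206,  0.005    ]), array([ 0.40566921, -0.23795832,  0.005     ])]
mat w15 [ 0.45440916 -0.299641    0.003     ]
a top corner [ 0.50469027 -0.28568442  0.15600159]
```

View pics/c18.png

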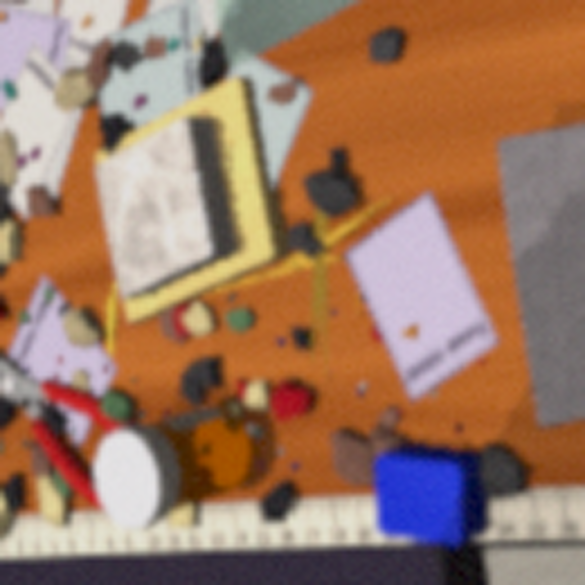

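```bash
python3 - <<'E'
from h import *
w5=np.load('pics/w5_pose.npy')
s=np.mean([atz(*ray_wr(p,w5),.033) for p in [(282,156),(350,155),(349,222),(283,222)]],0)
m=np.mean([atz(*ray_wr(p,w5),.013) for p in [(264,145),(368,146),(366,227),(267,227)]],0)
print('steel',s,'maple',m,np.hypot(*(s-m)[:2]))
print(manip.current_time(),manip.current_wrist_force())
manip.close_job()
E
```

```text
steel [0.51008281 0.25473537 0.033     ] maple [0.51314532 0.25562774 0.013     ] 0.003189877974704742
36.575 [ 0.08221761 -0.85935958 -0.08843091]
the job is handed in; nothing more can be done
```

The chart is standing on the mat with its leg open and its face to the left. I handed the job in at about 36.6 s of the 72 s allowed. No verdict was reported, so the results below are my own camera measurements.

- **Steel block:** gripped across its 62 mm width and set down by force contact on the maple block. In the wrist view its centre was about 3 mm from the maple block's centre. It stopped at the expected height, so it should be lying flat.
- **Leg:** swung by its tab to a commanded 0.82 rad, past the 0.785 stop. The foot bar's width and position then matched an angle of about 0.77 to 0.785 rad. The edge-to-foot spacing on the mat was about 90 mm, which agrees with a fully open leg.
- **Chart:** lowered until contact, at the predicted height, then released.
  - **Stance:** the stance point measured (0.449, −0.297) against the mat's centre at (0.454, −0.299), about 6 mm off.
  - **Squareness:** its bottom edge lies at −8.5°, matching the mat's −8.5°, and the foot is on the right-hand side.
  - **Lean:** I judged it about 12° from the corner positions in the side view.
- **Other things on the table:** the glue, stone, jar and blue block looked undisturbed in the last pictures. I did not measure them again.

**Disagreements:** sizes measured in the first wrist views came out about 2% small, but centres agreed between views to 1–2 mm. One attempt to triangulate the top of the leg tab did not fit the tab's known size. I used the foot bar and the depth readings for the leg angle instead.

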